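# Tap the drill chuck's taper home

## Task

Take the drill chuck with the blue band from the wooden rack, stand its tapered shank upright in the green socket and let go of it, its collar still standing proud. Then, with the gripper closed, tap or press down on the chuck's top until the collar meets the socket's rim. Leave the other two tools and the paint can alone.

Things in the scene. Friction and masses are not known exactly. Their poses are not given: they have to be found in the camera images.
- chuck: Drill chuck, upright. Origin: centre of its tip; z up its axis; x starts across the rack's row. Steel shank 60 mm long, tapering from 16 mm diameter at the tip to 33; steel collar 48 mm in diameter (60 to 68 mm above the tip); dark steel round head 40 mm in diameter (68 to 118 mm) with a bright blue band and a flat top with a small three-jaw mouth. Grip it across the head. 0.2 to 0.4 kg.
- rack: Fixed wooden rack: a plank 90 by 310 mm, its top 78 mm above the bench, with three 37 mm holes in a row 105 mm apart along its y, in which the three tools stand in varying order, collars resting on the plank. Origin: on the bench under its middle.
- socket_mouth (a point): Centre of the rim of the fixed socket, a green round casting 76 mm wide, 85 mm tall, on a square steel foot 130 mm wide; z up. Tapered bore, 41 mm wide at the mouth. Set in loosely, the chuck stands by itself with its tip 48 mm below the rim, collar 12 mm proud. Pushed with over 10 N it slides in stiffly and stays; home is a hard stop, tip 60 mm below the rim.
- centre: Bystander, not to be moved: a lathe centre in the rack, with the same shank and collar but all bright steel with a pointed cone on top, 120 mm long. Origin at the shank's tip.
- mandrel: Bystander, not to be moved: a brass mandrel in the rack, same shank, brass collar and a stepped brass head 36 mm in diameter, 112 mm long. Origin at the shank's tip.
- paint_can: Bystander, not to be moved: a small white paint can, 86 mm in diameter and 100 mm tall, standing on the bench on the side away from the robot. Origin: centre of its underside.
There are look-alikes about, which are no part of the job. Of the things that look like the part that bears socket_mouth, the larger one is meant.

How it is judged:
On the way, in this order (a step that is already met when the one before it is completed fails the run):
1. the chuck stands in the socket, let go of, its collar still proud of the rim (z of chuck in the frame of socket_mouth below -0.04 m and horizontal distance between chuck and socket_mouth below 0.01 m and angle between chuck's own z axis and vertical below 0.17 rad and contact force between the fingers and chuck below 0.2 N), for 0.2 s.
2. the chuck has been tapped fully home (z of chuck in the frame of socket_mouth below -0.057 m and horizontal distance between chuck and socket_mouth below 0.01 m and angle between chuck's own z axis and vertical below 0.17 rad), for 0.1 s.
At the end, for the whole second after the job is handed in: The chuck is upright (within 10 degrees) in the socket, fully home: collar within 3 mm of the socket's rim, tip within 10 mm of the socket's axis; at rest and let go of. The other two tools and the paint can are within 30 mm of where they started (all of step 2 and linear speed of chuck below 0.02 m/s and contact force between the fingers and chuck below 0.2 N); the robot touches nothing.
It fails at once if the lathe centre is moved more than 30 mm (distance of centre from where it was at the start of the episode above 0.03 m).
It fails at once if the brass mandrel is moved more than 30 mm (distance of mandrel from where it was at the start of the episode above 0.03 m).
It fails at once if the paint can is moved more than 30 mm (distance of paint_can from where it was at the start of the episode above 0.03 m).
It also fails if it takes over 48 s, if anything falls off the work surface, if the arm or the gripper's body presses on something with over 40 N, if the wrist force passes 120 N, or if a joint passes its speed limit or range.

## Robot

A 7-joint arm with a two-finger parallel gripper is mounted at the origin on the work surface. World frame = base frame: x ahead of the robot, y to its left, z up, the work surface at z = 0. Lengths are in m, angles in rad, forces in N, time in s.
With the tool pointing down it reaches from about 0.425 to 0.925 m from the base axis. Payload 6.8 kg.
Tool frame: the origin (TCP) lies on the centre line of the jaws, within the pads' length; the fingertips stand 14 mm ahead of it and the grasp point (between the pads) lies 5 mm behind it; z points along the fingers, y is the line along which they close (so a half turn about z gives the same grasp; the last joint's range is limited). The gripper opens to 88 mm and grips with 3 to 60 N. Pads are 20 mm wide; open, the fingers measure 115 mm over their backs; the gripper's body (75 mm by 178 mm) begins 61 mm behind the grasp point.
Start: joints at [1.006, 0.477, 0.022, 1.555, -0.011, 1.109, -0.083], TCP at [0.298, -0.606, 0.237] pointing down, gripper open.
Joint ranges: [-2.96, 2.96], [-0.34, 2.1], [-1.41, 1.46], [0.24, 2.44], [-1.37, 4.51], [0.17, 1.92], [-2.96, 2.96]. Speed limits (rad/s): [2.39, 2.39, 3.14, 3.14, 3.14, 3.14, 3.14].

## Interface

Orientations are given as a 3x3 rotation matrix whose columns are the frame's x, y, z axes.
In Python, from plant import robot gives the robot as it stands.
- The arm moves only by the shell command python3 -m handwheel 'ROWS' [OPENING] [FORCE]. ROWS is JSON, a list that holds one entry, the list of rows, each a list of 4 numbers: the shift along the world's x, y, z in mm, then the turn about the world's z in rad. A call has 1 to 10 rows; each row shifts and turns the commanded pose from where the row before left it; what a row does not reach is not made up. A row lasts 1/12 s, in which the tool goes at most 41.7 mm and 7.16 degrees, less where a joint would pass 70% of its speed; a pose out of reach is approached as far as the arm can. A call is refused whole if a number of a shift passes 41.7 or a number of a turn 0.125, either way. A call with a gripper value outside its range is refused whole. OPENING is the finger opening in mm, from 0 to 87.8, set as the call begins (- or left out, the last holds). The fingers move at their own pace and stop on an object; FORCE is the grip in N (left out, the last holds). Time passes only in rows, so rows that do not move let the fingers close. It gives the time, the measured TCP pose, the force, the opening and the grip force at its end, in the units of the state.
- robot.state(): the state, without advancing time (a new reading comes with each control period).
- robot.camera(name): name is "scene" or "side" or "wrist"; returns (picture, depth): 480x640x3 uint8, red, green, blue; 480x640 float32, m along the optical axis (not along the pixel's ray), 0 where there is no reading.
- robot.camera_info(name): a dict with "vfov" (degrees; the focal length in pixels is half the picture's height over the tangent of half this angle, whatever the lens; pixels are square), "cx", "cy" (the principal point, pixels), "rvec" (rotation vector, rad) and "tvec" (3), from world to camera coordinates, as OpenCV has them. Camera axes: x right, y down, z forward; pixel columns grow to the right and rows downward; lengths in m; the calibration is good to about 2 mm. A picture is of the moment at which its call begins: read the wrist's pose just before it. camera_info takes no time and is no camera call; for the wrist camera it gives the pose at the moment of the call.
- robot.close_job(): hands the job in; it is judged then, once.
The state is a dict: "t": time; "joints": joint angles; "joint_vel": joint speeds; "tau": joint torques, N m; "tool_pos": TCP position; "eef_rot": TCP orientation; "force": force on the tool from outside, world axes, zero at the start; "torque": the same for the moment, N m; "opening": opening from 0.0 (shut) to 1.0 (fully open); "grasp_force": force on a finger pad.
Only numpy, scipy, OpenCV 4.12 (cv2) and the standard library are available. Lean on these libraries where they do the work, as an engineer would, in place of code of your own. Each camera call takes 0.05 s, during which the arm holds its last target. There are 200 camera calls.

## Working session

There is one attempt and no reset: what is moved stays moved. The work goes in short steps, Python scripts to look and compute and a shell command to move; the robot and the scene stay as the last step left them, time stands still between calls to the robot, and variables do not carry over. Pictures are saved under pics/ and viewed, at most 10 in all, crops included, and the job is handed in when it is done.

```bash
mkdir -p pics; cat > h.py <<'E'
import numpy as np, cv2
from plant import robot
def cam(n):
    i=robot.camera_info(n); p,d=robot.camera(n); return p,d,i
def pts(d,i):
    f=240/np.tan(np.radians(i['vfov'])/2); R=cv2.Rodrigues(np.array(i['rvec'],float))[0]; t=np.array(i['tvec'],float).ravel()
    v,u=np.mgrid[0:480,0:640]
    c=np.stack([(u-i['cx'])/f*d,(v-i['cy'])/f*d,d],-1)
    return (c-t)@R
def ray(u,v,z,i):
    f=240/np.tan(np.radians(i['vfov'])/2); R=cv2.Rodrigues(np.array(i['rvec'],float))[0]; t=np.array(i['tvec'],float).ravel()
    o=-R.T@t; r=R.T@np.array([(u-i['cx'])/f,(v-i['cy'])/f,1]); return o+r*(z-o[2])/r[2]
E
python3 - <<'E'
from h import *
for n in ('scene','side'):
    p,d,i=cam(n); print(n,i); cv2.imwrite(f'pics/{n}0.png',p[...,::-1]); np.savez(f'{n}0.npz',p=p,d=d,P=pts(d,i))
print(robot.state())
E
```

```text
scene {'vfov': 52.962368715538965, 'cx': 312.6173382715022, 'cy': 251.08498411465052, 'rvec': array([ 0.75379851,  2.60880333, -1.10522825]), 'tvec': array([ 0.48207458, -0.18721343,  1.143158  ])}
side {'vfov': 53.5091164420869, 'cx': 324.16683030562365, 'cy': 254.05411003654987, 'rvec': array([ 0.48183765, -2.50724533,  1.43039796]), 'tvec': array([0.5649297 , 0.16611076, 0.73082063])}
{'t': 0.1, 'joints': array([ 1.00590356,  0.47770212,  0.02238596,  1.55630462, -0.01150801,
        1.10928317, -0.08310647]), 'joint_vel': array([-5.63310569e-04, -3.44516657e-05,  1.49318758e-03, -3.08483860e-03,
        5.44073792e-04,  1.77004771e-04, -2.26259443e-03]), 'tau': array([ 3.21720494e-03, -5.84099472e+01,  1.53989252e+00, -2.73316562e+01,
       -5.41149499e-02,  1.31120216e-02,  6.52055451e-05]), 'tool_pos': array([ 0.297477  , -0.60536447,  0.23581028]), 'eef_rot': array([[ 8.97484030e-01,  4.41046225e-01, -8.02049472e-04],
       [ 4.41046936e-01, -8.97483027e-01,  1.34796052e-03],
       [-1.25312890e-04, -1.56351450e-03, -9.99998770e-01]]), 'force': array([ 0.25604033,  0.27069052, -0.63832228]), 'torque': array([-0.01873996,  0.02824893,  0.00571804]), 'grasp_force': 0.0, 'opening': 1.0005376880459202}
```

View pics/scene0.png

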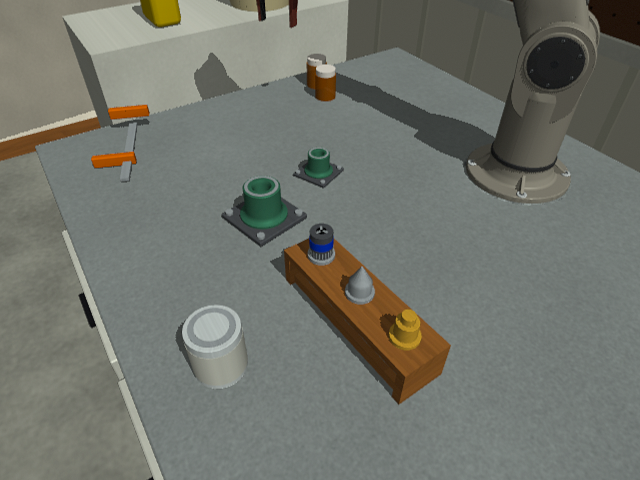

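View pics/side0.png

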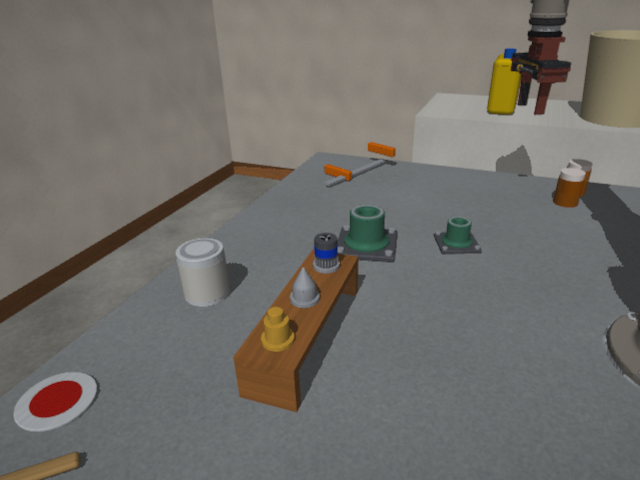

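The scene view shows the chuck at the rack's far end, at about (321,242), and the large green socket with its rim at (263,187). The side view has them at (326,252) and (367,213). Next I'll locate both.

```bash
python3 - <<'E'
from h import *
win={'scene':((215,300,170,235),(300,345,215,270)),'side':((335,400,200,255),(305,345,225,275))}
for n in win:
    z=np.load(n+'0.npz'); p=z['p'].astype(int);P=z['P']; i=robot.camera_info(n); 
    def box(b): m=np.zeros(p.shape[:2],bool); m[b[2]:b[3],b[0]:b[1]]=1; return m
    r,g,b=p[...,0],p[...,1],p[...,2]
    m=box(win[n][0])&(g>r+15)&(z['d']>0); Q=P[m]; T=Q[Q[:,2]>.078]
    print(n,'socket zmax',np.percentile(Q[:,2],98),len(T)); 
    (x,y),rr=cv2.minEnclosingCircle(T[:,:2].astype(np.float32)); print(x,y,rr, T[:,:2].min(0),T[:,:2].max(0))
    m=box(win[n][1])&(z['d']>0); Q=P[m]; T=Q[Q[:,2]>.118]; (x,y),rr=cv2.minEnclosingCircle(T[:,:2].astype(np.float32))
    print('chuck',T[:,2].max(),x,y,rr,len(T)); T=T[T[:,2]>.1235]; print(T.mean(0),T.min(0),T.max(0))
    # rack plank top
    m=(abs(P[...,2]-.078)<.004)&(r>b+40)&(r>g+20)&(z['d']>0); Q=P[m][:,:2].astype(np.float32); print('rack',len(Q),cv2.minAreaRect(Q)); print(cv2.boxPoints(cv2.minAreaRect(Q)))
E
```

```text
scene socket zmax 0.08519264962401389 452
0.5854440927505493 -0.17096708714962006 0.03914576396346092 [ 0.54696942 -0.20575184] [ 0.62169215 -0.13276838]
chuck 0.1374501318578341 0.5864638686180115 0.05473346263170242 0.021024633198976517 466
[0.58831136 0.05819338 0.13350142] [0.56730153 0.03426944 0.12377716] [0.60625277 0.07470661 0.13745013]
rack 6097 ((0.515340268611908, -0.4579700231552124), (1.5609952211380005, 0.1385970562696457), 84.00763702392578)
[[ 0.36493963 -1.2269684 ]
 [ 0.50277936 -1.2414373 ]
 [ 0.6657409   0.31102836]
 [ 0.5279012   0.32549727]]
side socket zmax 0.08562119018302095 339
0.5755342245101929 -0.07224832475185394 0.13245823979377747 [ 0.54421244 -0.20410692] [0.61919381 0.05959757]
chuck 0.13774937668848108 0.5794614553451538 0.09719319641590118 0.06485655903816223 418
[0.58087309 0.06271313 0.13289212] [0.56374979 0.03272448 0.12355404] [0.60341777 0.1616619  0.13774938]
rack 4344 ((0.5095773935317993, -0.46142077445983887), (1.5652766227722168, 0.13745053112506866), 83.72467041015625)
[[ 0.3557166  -1.2318575 ]
 [ 0.49234354 -1.2468817 ]
 [ 0.6634382   0.309016  ]
 [ 0.52681124  0.32404017]]
```

```bash
python3 -m handwheel '[[[10,30,2,0.05],[16,37,2,0.11],[16,37,2,0.11],[16,37,2,0.11],[16,37,0,0.11],[16,37,0,0.11],[16,37,0,0.11],[16,37,0,0.11],[16,37,0,0.11],[16,37,0,0.11]]]' 87
python3 -m handwheel '[[[16,37,0,0.1],[16,37,0,0],[16,37,0,0],[16,37,0,0],[16,37,0,0],[16,37,0,0],[16,37,0,0],[10,25,0,0],[0,0,0,0],[0,0,0,0]]]'
python3 - <<'E'
from h import *
p,d,i=cam('wrist'); cv2.imwrite('pics/w1.png',p[...,::-1]); np.savez('w1.npz',p=p,d=d,P=pts(d,i))
z=np.load('scene0.npz');P=z['P'];p=z['p'].astype(int);r,b=p[...,0],p[...,2]
m=(abs(P[...,2]-.078)<.003)&(r>b+40)&(P[...,1]>-.02)&(P[...,1]<.34)&(P[...,0]<.7);m[:240]=0
print(cv2.boxPoints(cv2.minAreaRect(P[m][:,:2].astype(np.float32))))
s=robot.state();print(s['eef_rot'],s['tool_pos'])
E
```

```text
t: 0.93
tool_pos: [0.4519, -0.2409, 0.2446]
eef_rot: [[0.069, 0.998, -0.0], [0.998, -0.069, -0.0], [-0.0, -0.0, -1.0]]
force: [1.6, 0.7, 1.1]
opening: 0.993
grasp_force: 0.0
t: 1.77
tool_pos: [0.5736, 0.043, 0.2441]
eef_rot: [[-0.03, 1.0, -0.001], [1.0, 0.03, 0.001], [0.001, -0.001, -1.0]]
force: [-0.1, -1.0, -0.8]
opening: 0.99
grasp_force: 0.0
[[0.52502203 0.31197852]
 [0.54256356 0.00066457]
 [0.63452375 0.00584623]
 [0.6169822  0.3171602 ]]
[[-2.66063985e-02  9.99645205e-01 -1.25042883e-03]
 [ 9.99645838e-01  2.66056913e-02 -5.78886821e-04]
 [-5.45412911e-04 -1.26538807e-03 -9.99999051e-01]] [0.57334504 0.04086109 0.24408915]
```

View pics/w1.png

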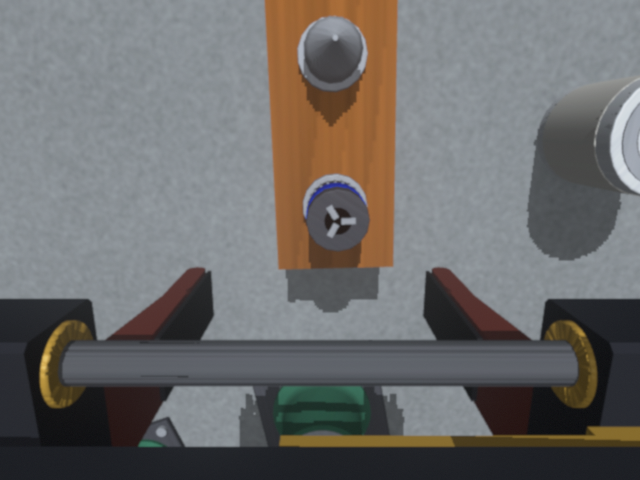

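The wrist view shows the chuck's top as a dark disc centred at about (338,218). The lathe centre is at (333,50), and the socket lies below the gripper.

```bash
python3 - <<'E'
from h import *
z=np.load('w1.npz'); i=robot.camera_info('wrist'); P=z['P']
m=(abs(P[...,2]-.136)<.003); m[:170]=0;m[260:]=0;m[:,:290]=0;m[:,390:]=0
c=max(cv2.findContours(m.astype(np.uint8),0,1)[0],key=cv2.contourArea); (u,v),r=cv2.minEnclosingCircle(c); print(u,v,r,ray(u,v,.136,i),ray(338,218,.136,i),np.median(P[m],0))
# colour-edge: dark disc
g=cv2.cvtColor(z['p'],cv2.COLOR_RGB2GRAY)[170:265,290:390]
print(cv2.HoughCircles(cv2.medianBlur(g,3),3,1,30,param1=100,param2=15,minRadius=26,maxRadius=38))
E
```

```text
337.7622985839844 219.5 31.79779052734375 [0.58454357 0.05170941 0.136     ] [0.58465496 0.05266774 0.136     ] [0.5847883  0.05410414 0.13713595]
[[[44.5 35.5 31.4]]]
```

```bash
python3 -m handwheel '[[[6,6,0,0.03],[5,6,-16,0],[0,0,-30,0],[0,0,-30,0],[0,0,-30,0],[0,0,-20,0],[0,0,-10,0],[0,0,0,0],[0,0,0,0],[0,0,0,0]]]' 87
python3 -m handwheel '[[[0,0,0,0],[0,0,0,0],[0,0,0,0],[0,0,0,0],[0,0,0,0],[0,0,0,0]]]' 30 40
```

```text
t: 2.65
tool_pos: [0.5859, 0.053, 0.1102]
eef_rot: [[-0.055, 0.998, 0.003], [0.998, 0.055, 0.0], [0.0, 0.003, -1.0]]
force: [-0.1, 0.2, -0.7]
opening: 0.993
grasp_force: 0.0
t: 3.15
tool_pos: [0.5848, 0.0532, 0.1088]
eef_rot: [[-0.056, 0.998, 0.0], [0.998, 0.056, -0.0], [-0.0, 0.0, -1.0]]
force: [-0.1, -0.5, 0.1]
opening: 0.577
grasp_force: 0.0
```

```bash
python3 -m handwheel '[[[0,0,0,0],[0,0,0,0],[0,0,0,0],[0,0,0,0],[0,0,0,0]]]' 30 40
python3 -m handwheel '[[[0,0,10,0],[0,0,20,0],[0,0,30,0],[0,0,30,0],[0,0,10,0],[0,0,0,0],[0,0,0,0],[0,0,0,0]]]'
```

```text
t: 3.57
tool_pos: [0.5849, 0.0532, 0.1087]
eef_rot: [[-0.056, 0.998, 0.0], [0.998, 0.056, 0.0], [0.0, 0.0, -1.0]]
force: [0.4, -0.7, 1.2]
opening: 0.45
grasp_force: 40.0
t: 4.23
tool_pos: [0.5834, 0.0527, 0.2066]
eef_rot: [[-0.056, 0.998, -0.003], [0.998, 0.056, -0.001], [-0.0, -0.003, -1.0]]
force: [-0.3, -0.3, -2.9]
opening: 0.447
grasp_force: 40.0
```

```bash
python3 -m handwheel '[[[0,-15,0,0],[0,-30,5,0],[0,-35,5,0],[0,-35,0,0],[0,-35,0,0],[0,-35,0,0],[0,-25,0,0],[0,-13,0,0],[0,0,0,0],[0,0,0,0]]]'
python3 - <<'E'
from h import *
for n in ('scene','side','wrist'):
    p,d,i=cam(n); np.savez(n+'2.npz',p=p,d=d,P=pts(d,i))
    if n!='wrist': 
        x,y=(180,110) if n=='scene' else (290,120)
        cv2.imwrite(f'pics/{n}2.png',cv2.resize(p[y:y+150,x:x+160,::-1],None,fx=3,fy=3))
        c=p if 0 else None
    else: cv2.imwrite('pics/w2.png',p[...,::-1])
a=cv2.imread('pics/scene2.png');b=cv2.imread('pics/side2.png');o=np.hstack([a,b]);cv2.imwrite('pics/both2.png',cv2.resize(o,(800,375)))
s=robot.state();print(s['tool_pos'],s['eef_rot'])
E
```

```text
t: 5.07
tool_pos: [0.5841, -0.1689, 0.2172]
eef_rot: [[-0.056, 0.998, -0.002], [0.998, 0.056, 0.002], [0.002, -0.002, -1.0]]
force: [-0.5, 1.0, -2.8]
opening: 0.45
grasp_force: 40.0
[ 0.58493527 -0.16693802  0.2182965 ] [[-5.95021151e-02  9.98228088e-01 -4.26641418e-04]
 [ 9.98227072e-01  5.95026804e-02  1.46441927e-03]
 [ 1.48721076e-03 -3.38748969e-04 -9.99998837e-01]]
```

View pics/both2.png

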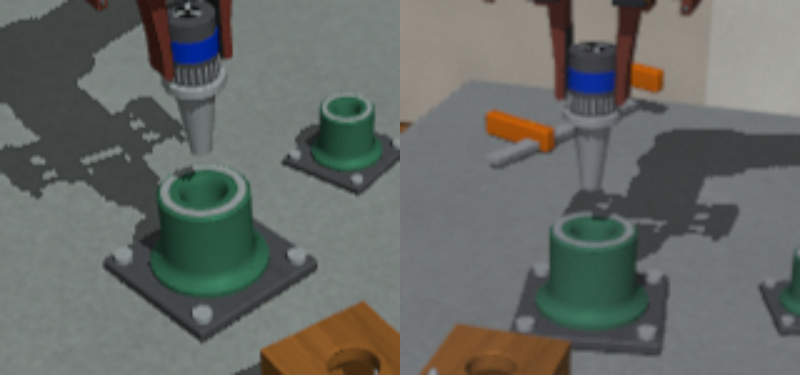

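The tip hangs about 40 mm above the green mouth and looks upright: tip at crop (203,152) over mouth (205,190) in the scene view, (592,188) over (594,230) in the side view. I'll measure the offset.

```bash
python3 - <<'E'
from h import *
from scipy.optimize import least_squares
zt=.1275
for n in ('scene','side'):
    z=np.load(n+'0.npz');P=z['P'];p=z['p'].astype(int)
    rho=np.hypot(P[...,0]-.585,P[...,1]+.17)
    m=(P[...,2]>.0825)&(P[...,2]<.09)&(rho<.045)
    Q=P[m]; hull=cv2.convexHull(Q[:,:2].astype(np.float32))[:,0]
    f=least_squares(lambda q:np.hypot(hull[:,0]-q[0],hull[:,1]-q[1])-.038,[.585,-.17],loss='soft_l1',f_scale=.001)
    uv=np.argwhere(m)[:,::-1].astype(np.float32); i=robot.camera_info(n)
    e=cv2.fitEllipse(cv2.convexHull(uv)); pr=ray(*e[0],.085,i)
    P=np.load(n+'2.npz')['P']; rho=np.hypot(P[...,0]-.585,P[...,1]+.17)
    m=(P[...,2]>zt+.004)&(P[...,2]<zt+.054)&(rho<.03);S=P[m]
    g=least_squares(lambda q:np.hypot(S[:,0]-q[0]-q[2]*(S[:,2]-zt),S[:,1]-q[1]-q[3]*(S[:,2]-zt))-(.008+.0085/.06*(S[:,2]-zt)),[.585,-.17,0,0],loss='soft_l1',f_scale=.001)
    print(n,'rim',f.x,pr,len(hull),'tip',g.x,len(S))
E
```

```text
scene rim [ 0.58439673 -0.17080995] [ 0.58494538 -0.16850681  0.085     ] 25 tip [ 0.58335895 -0.16816435  0.00810076 -0.00442624] 244
side rim [ 0.5809239  -0.17230283] [ 0.5797135  -0.16967286  0.085     ] 21 tip [ 0.58266946 -0.16799256  0.00603732 -0.00412855] 249
```

```bash
python3 -m handwheel '[[[0,-2,-10,0],[0,0,-20,0],[0,0,-20,0],[0,0,-15,0],[0,0,-10,0],[0,0,-5,0],[0,0,0,0],[0,0,0,0],[0,0,0,0]]]'
```

```text
t: 5.97
tool_pos: [0.5855, -0.1717, 0.1396]
eef_rot: [[-0.056, 0.998, 0.002], [0.998, 0.056, -0.0], [-0.0, 0.002, -1.0]]
force: [-0.6, -0.2, -3.2]
opening: 0.452
grasp_force: 40.0
```

```bash
python3 -m handwheel '[[[0,0,-4,0],[0,0,-2,0],[0,0,-1,0],[0,0,0,0],[0,0,0,0]]]'
python3 - <<'E'
from h import *
p,d,i=cam('side');q,_,_=cam('scene')
cv2.imwrite('pics/b3.png',cv2.resize(np.hstack([q[130:280,180:340],p[150:300,290:450]])[...,::-1],(800,375)))
print(robot.state()['tool_pos'],robot.state()['force'])
E
```

```text
t: 6.38
tool_pos: [0.5847, -0.1719, 0.1317]
eef_rot: [[-0.056, 0.998, -0.0], [0.998, 0.056, 0.0], [0.0, -0.0, -1.0]]
force: [-0.4, 0.0, -3.1]
opening: 0.445
grasp_force: 40.0
[ 0.5848203  -0.1718351   0.13177816] [ 0.60377656 -0.58234621 -3.3254587 ]
```

View pics/b3.png

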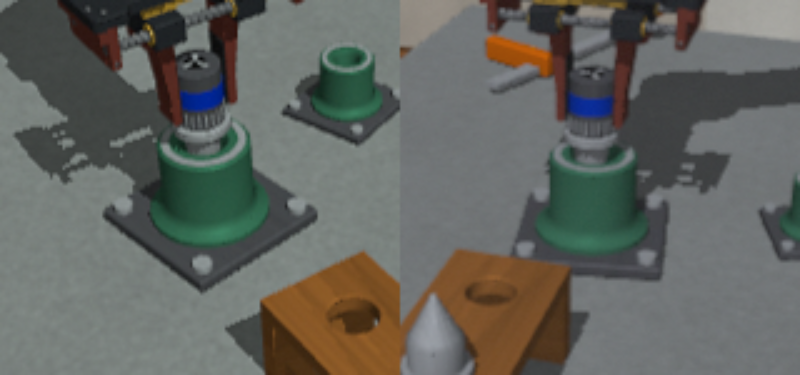

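The shank is in the bore and centred, with the collar about 15 mm proud. I'll ease it down until it touches.

```bash
python3 -m handwheel '[[[0,0,-1,0],[0,0,-1,0],[0,0,0,0]]]'; python3 -m handwheel '[[[0,0,-1,0],[0,0,0,0],[0,0,0,0]]]'
```

```text
t: 6.73
tool_pos: [0.5846, -0.1717, 0.1294]
eef_rot: [[-0.056, 0.998, -0.0], [0.998, 0.056, 0.0], [0.0, -0.0, -1.0]]
force: [0.6, 0.1, -3.3]
opening: 0.451
grasp_force: 40.0
t: 6.98
tool_pos: [0.5847, -0.1718, 0.1286]
eef_rot: [[-0.056, 0.998, -0.0], [0.998, 0.056, 0.0], [0.0, -0.0, -1.0]]
force: [0.6, 0.0, -3.5]
opening: 0.448
grasp_force: 40.0
```

```bash
python3 -m handwheel '[[[0,0,-0.7,0],[0,0,0,0],[0,0,0,0]]]'; python3 -m handwheel '[[[0,0,0,0],[0,0,0,0],[0,0,0,0],[0,0,0,0],[0,0,0,0],[0,0,0,0],[0,0,0,0]]]' 60
```

```text
t: 7.23
tool_pos: [0.5847, -0.1718, 0.1279]
eef_rot: [[-0.056, 0.998, -0.0], [0.998, 0.056, 0.0], [0.0, -0.0, -1.0]]
force: [0.2, -0.6, -3.2]
opening: 0.448
grasp_force: 40.0
t: 7.82
tool_pos: [0.5848, -0.1718, 0.128]
eef_rot: [[-0.056, 0.998, 0.0], [0.998, 0.056, -0.0], [-0.0, 0.0, -1.0]]
force: [0.2, -0.5, -0.1]
opening: 0.683
grasp_force: 0.0
```

```bash
python3 -m handwheel '[[[0,0,5,0],[0,0,15,0],[0,0,25,0],[0,0,15,0],[0,0,5,0],[0,0,0,0],[0,0,0,0]]]'
python3 -m handwheel '[[[0,0,0,0],[0,0,0,0],[0,0,0,0],[0,0,0,0],[0,0,0,0],[0,0,0,0],[0,0,0,0],[0,0,0,0],[0,0,0,0],[0,0,0,0]]]' 0
python3 - <<'E'
from h import *
p,d,i=cam('side');q,e,j=cam('scene')
cv2.imwrite('pics/b4.png',cv2.resize(np.hstack([q[130:280,180:340],p[150:300,290:450]])[...,::-1],(800,375)))
for D,I in((d,i),(e,j)):
    P=pts(D,I); m=(np.hypot(P[...,0]-.5845,P[...,1]+.171)<.024)&(P[...,2]>.145)&(P[...,2]<.162);print(P[m].mean(0),np.percentile(P[m][:,2],[50,80,95]),m.sum())
E
```

```text
t: 8.4
tool_pos: [0.5844, -0.1719, 0.1926]
eef_rot: [[-0.056, 0.998, -0.0], [0.998, 0.056, -0.0], [-0.0, -0.0, -1.0]]
force: [0.2, -0.6, -0.6]
opening: 0.684
grasp_force: 0.0
t: 9.23
tool_pos: [0.5847, -0.1718, 0.193]
eef_rot: [[-0.056, 0.998, 0.0], [0.998, 0.056, -0.0], [-0.0, 0.0, -1.0]]
force: [-0.9, 0.1, 0.2]
opening: 0.011
grasp_force: 0.0
[ 0.58073396 -0.16532375  0.15258378] [0.15400452 0.15497361 0.15565299] 182
[ 0.5864581  -0.16632376  0.15256796] [0.15347054 0.15456645 0.15523194] 264
```

View pics/b4.png

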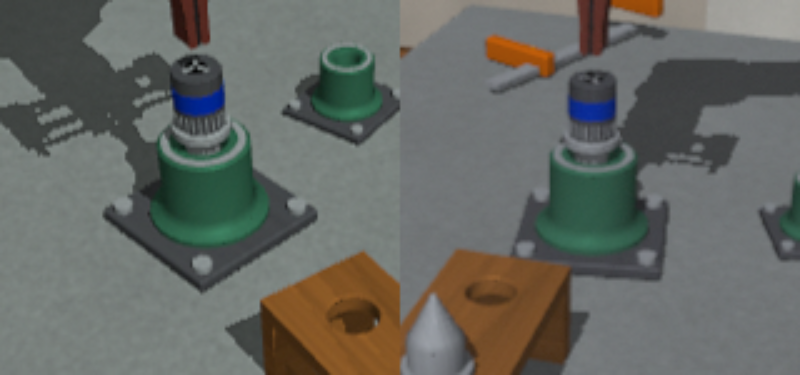

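The chuck stands alone and upright, collar proud, with the closed fingertips above its top. I'll press down now.

```bash
python3 -m handwheel '[[[0,0,-10,0],[0,0,-8,0],[0,0,-4,0],[0,0,0,0],[0,0,0,0]]]'; python3 -m handwheel '[[[0,0,-1.5,0],[0,0,-1.5,0],[0,0,0,0]]]';python3 -m handwheel '[[[0,0,-1.5,0],[0,0,-1.5,0],[0,0,0,0]]]'
```

```text
t: 9.75
tool_pos: [0.5844, -0.1717, 0.1703]
eef_rot: [[-0.056, 0.998, -0.001], [0.998, 0.056, 0.0], [0.0, -0.001, -1.0]]
force: [-0.3, -0.2, 0.7]
opening: 0.005
grasp_force: 0.0
t: 10.0
tool_pos: [0.5851, -0.1719, 0.1684]
eef_rot: [[-0.056, 0.998, 0.001], [0.998, 0.056, -0.0], [-0.0, 0.001, -1.0]]
force: [-1.0, -0.4, 3.2]
opening: 0.007
grasp_force: 1.3
t: 10.25
tool_pos: [0.5858, -0.1726, 0.1667]
eef_rot: [[-0.055, 0.998, 0.003], [0.998, 0.055, -0.001], [-0.002, 0.003, -1.0]]
force: [-1.7, -1.1, 8.7]
opening: 0.005
grasp_force: 4.5
```

```bash
python3 -m handwheel '[[[0,0,-1.5,0],[0,0,-1.5,0],[0,0,0,0]]]'; python3 -m handwheel '[[[0,0,-1.5,0],[0,0,-1.5,0],[0,0,0,0]]]'
```

```text
t: 10.5
tool_pos: [0.5858, -0.1729, 0.1639]
eef_rot: [[-0.055, 0.998, 0.003], [0.998, 0.055, -0.002], [-0.002, 0.003, -1.0]]
force: [-1.3, -1.3, 10.9]
opening: 0.01
grasp_force: 5.3
t: 10.75
tool_pos: [0.5857, -0.1731, 0.1609]
eef_rot: [[-0.055, 0.998, 0.003], [0.998, 0.055, -0.002], [-0.002, 0.002, -1.0]]
force: [-2.9, -1.5, 10.4]
opening: 0.007
grasp_force: 5.6
```

```bash
python3 -m handwheel '[[[0,0,-1.5,0],[0,0,-1.5,0],[0,0,0,0]]]'; python3 -m handwheel '[[[0,0,-1.5,0],[0,0,-1.5,0],[0,0,0,0],[0,0,0,0]]]'
```

```text
t: 11.0
tool_pos: [0.5854, -0.1734, 0.158]
eef_rot: [[-0.055, 0.998, 0.002], [0.998, 0.055, -0.003], [-0.003, 0.002, -1.0]]
force: [-4.5, -1.9, 12.1]
opening: 0.004
grasp_force: 6.1
t: 11.33
tool_pos: [0.5858, -0.1732, 0.1575]
eef_rot: [[-0.055, 0.998, 0.003], [0.998, 0.055, -0.003], [-0.003, 0.003, -1.0]]
force: [-10.6, -0.8, 29.1]
opening: 0.007
grasp_force: 14.6
```

Motion has stopped at TCP z 0.1575 with the force up to 29 N, so it has reached the hard stop. I'll retreat and verify.

```bash
python3 -m handwheel '[[[0,0,5,0],[0,0,15,0],[0,0,25,0],[0,0,25,0],[0,0,10,0],[0,0,0,0],[0,0,0,0],[0,0,0,0],[0,0,0,0]]]'
python3 - <<'E'
from h import *
p,d,i=cam('side');q,e,j=cam('scene')
cv2.imwrite('pics/b5.png',cv2.resize(np.hstack([q[130:280,180:340],p[150:300,290:450]])[...,::-1],(800,375)))
for D,I in((d,i),(e,j)):
    P=pts(D,I); m=(np.hypot(P[...,0]-.5845,P[...,1]+.171)<.024)&(P[...,2]>.125)&(P[...,2]<.162);print(np.percentile(P[m][:,2],[50,80,95]),m.sum())
E
```

```text
t: 12.08
tool_pos: [0.5838, -0.1717, 0.2311]
eef_rot: [[-0.056, 0.998, -0.003], [0.998, 0.056, 0.001], [0.001, -0.003, -1.0]]
force: [0.7, 0.2, 0.1]
opening: 0.002
grasp_force: 0.0
[0.1399264  0.14323054 0.14419209] 254
[0.14118406 0.1427025  0.14378772] 331
```

View pics/b5.png

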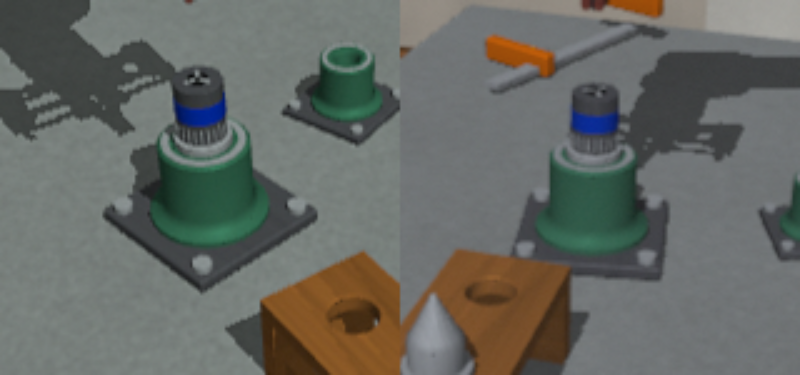

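The collar sits on the rim and the top is at z ≈ 0.143, so the chuck is home. I'll hand the job in.

```bash
python3 -c "
from plant import robot
print(robot.close_job())"
```

```text
the job is handed in; nothing more can be done
None
```

The chuck stands upright and fully home in the larger green socket, collar on the rim and gripper clear; the other two tools and the paint can were not touched, and the job was handed in at about 12 s (the hand-in call returned no verdict).

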